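# Find a model wing's balance point and hold it up level by its balance hanger

### The arm

A 6-joint arm with a two-finger parallel gripper is mounted at the origin on the work surface. World frame = base frame: x ahead of the robot, y to its left, z up, the work surface at z = 0. Lengths are in mm, angles in rad, forces in N, time in s.
With the tool pointing down it reaches from about 375 to 750 mm from the base axis. Payload 9 kg.
Tool frame: the origin (TCP) lies on the centre line of the jaws, within the pads' length; the fingertips stand 17 mm ahead of it and the grasp point (between the pads) lies 2 mm behind it; z points along the fingers, y is the direction in which the jaws open and shut (so a half turn about z gives the same grasp; the last joint's range is limited). The gripper opens to 85 mm and grips with 20 to 120 N. Pads are 22 mm wide; open, the fingers measure 114 mm over their backs; the gripper's body (76 mm by 85 mm) begins 54 mm behind the grasp point. The pads swing forward as they close: fully open they stand 13 mm farther back than shut.
Start: joints at [-1.519, 0.104, 0.097, 1.564, 0, 1.353], TCP at [159.932, -578.322, 248.331] pointing down, gripper open.
Joint ranges: [-2.99, 2.99], [-0.84, 1.86], [-1.1, 1.16], [-1.84, 2.11], [-1.51, 1.56], [-3.14, 3.14]. Speed limits (rad/s): [2.22, 2.22, 2.57, 3.14, 3.14, 3.14].

### API

Orientations are given as a unit quaternion [x, y, z, w].
In Python, from station import arm gives the robot as it stands.
- The arm moves only by the tool play_rows, never from a script. Its argument "moves" is a list of rows, each a list of 3 entries, a list of its own where there are three numbers: the finger opening in mm, from 0 to 85.4, then the shift along the tool's x, y, z in mm, then the turn, a rotation vector about the tool's x, y, z in rad. In form: [[hand, [x, y, z], [rx, ry, rz]], ...]. A call has 1 to 10 rows; each row is the pose to reach, as a shift and turn from the pose commanded when the call began, along the tool's axes at that moment; what a row does not reach only later rows make up. A row lasts 1/10 s, in which the tool goes at most 50 mm and 8.59 degrees, less where a joint would pass 70% of its speed; a pose out of reach is approached as far as the arm can. A call with a gripper value outside its range is refused whole. The fingers move at their own pace and stop on an object; the grip force is fixed at half the most. Time passes only in rows, so rows that repeat a pose let the fingers close. It gives the time, the measured TCP pose, the force and the opening at its end, in the units of the state.
- arm.get_obs(): the state, without advancing time (a new reading comes with each control period).
- arm.camera(name): name is "scene" or "top" or "wrist"; returns the picture (384x512x3 uint8, red, green, blue); there is no depth.
- arm.camera_params(name): a dict with "fx", "fy", "cx", "cy" (pixels), "world_from_camera" (4x4, takes a point from camera to world coordinates). Camera axes: x right, y up, looking along -z (the intrinsics and any distortion apply to the point x, -y, -z); pixel columns grow to the right and rows downward; lengths in mm; the calibration is good to about 2 mm. The wrist camera is an equidistant fisheye: a pixel r from the principal point sees the ray r / f radians off the axis. A picture is of the moment at which its call begins: read the wrist's pose just before it. camera_params takes no time and is no camera call; for the wrist camera it gives the pose at the moment of the call.
- arm.job_done(): hands the job in, once; it reports no verdict.
The state is a dict: "time": time; "qpos": joint angles; "qvel": joint speeds; "tau": joint torques, N m; "eef_pos": TCP position; "ee_rot": TCP orientation; "wrist_force": force on the tool from outside, world axes, zero at the start; "torque": the same for the moment, N m; "opening": finger opening in mm.
Only numpy, scipy, OpenCV 4.12 (cv2) and the standard library are available. Lean on these libraries where they do the work, as an engineer would, in place of code of your own. Each camera call takes 0.05 s, during which the arm holds its last target.

### The job

The yellow model wing on the foam cradle has a weight sealed inside somewhere along its length, so one end is heavier than you would think. Take the red handle of the balance hanger, slide the hanger along the wing's wooden rail to the balance point (feel it out with small lifts, never tipping the wing steeply), and then lift the wing by that handle so that it hangs level and steady at least 6 cm above the cradle. Finish while still holding it up there, and leave the other things on the bench where they are.

Things in the scene. Friction and masses are not known exactly. Their poses are not given: they have to be found in the camera images.
- wing_mid (a point): Centre of the yellow wing board, halfway through its thickness. Axes: x along the wing, y across, z up through its top. Board 320 long, 100 wide, 12 thick, corners clipped; a wooden rail 14 wide, 14 tall, 250 long runs along the middle of its top. Resting, this point is 41 above the bench.
- left_tip (a point): Middle of the wing's +x end (the end on the robot's left), 160 from wing_mid, halfway through the thickness.
- right_tip (a point): Middle of the wing's -x end (the end on the robot's right), 160 from wing_mid, halfway through the thickness.
- carriage (a joint): Position (m) of the aluminium hanger carriage along the wing's rail: 0 at the wing's middle, positive towards its +x end, stops at -0.105 and +0.105. Starts parked near the -x end. Slides when the handle is pushed along the rail with about 3 N, else stays put. The cradle's end stops keep the wing from following (about 6 mm of play each way).
- handle_mid (a point): Centre of the red grip block on the hanger: 16 along the wing, 36 across, 50 tall. x along the wing, z up. It sits 43 above the handle's pivot, which is 66 above wing_mid. A weak spring keeps it upright when not held.
- handle: The hanger's handle; origin on its pivot axis (along the wing's y), 62 above the wing's centre of mass. Under a held handle the wing swings freely like a pendulum and settles in about 1.5 s: with the pivot d from the balance point, the lifted wing tips by about atan(d/62 mm), heavy end down.
- pivot (a joint): Angle (rad) of the handle on its pivot: 0 when the handle stands square to the wing. With the handle held upright it is the wing's slope: positive when the wing's -x end is the lower one, negative when its +x end is the lower one. Range -1 to 1.
- wing: The wing with its hanger, about 0.57 kg in all; origin at the centre of the board's underside, 6 below wing_mid. 0.25 kg of it is a hidden slug fixed inside the board somewhere along its length, so the balance point lies anywhere from 60 on the -x side to 70 on the +x side of the middle.
- cradle: Fixed foam cradle on a plywood base, 370 long (x, same way as the wing's), 100 wide; origin centre of underside, on the bench. The wing rests on two grey pads, tops 35 above the bench, each 50 long and centred 125 from the middle; end stops (inner faces 166 from the middle) rise 7 above the pads.
- knife: Bystander: hobby knife, red handle, 165 long, lying. Origin under its middle.
- charger: Bystander: black charger brick, 75 x 55 x 30. Origin centre of underside.
- servo: Bystander: orange servo motor, 56 x 22 x 46. Origin centre of underside.
- tape: Bystander: white roll of tape lying flat, 90 across, 24 tall. Origin centre of underside.
- glue: Bystander: white glue bottle, 44 across, 110 tall, standing. Origin centre of underside.
- offcut: Bystander: yellow board offcut, 165 x 50 x 10, lying flat. Origin under its middle.

How it is judged (in metres and radians):
On the way, in this order (a step that is already met when the one before it is completed fails the run):
1. the hanger has been slid in from its parked end (value of joint carriage above -0.078 m), for 0.2 s.
2. the wing hangs level from the held handle, clear of the cradle (height (world z) of wing_mid above 0.091 m and angle between wing_mid's own z axis and vertical below 0.1 rad and contact force between handle and the fingers above 1 N and contact force between wing and cradle below 0.05 N), for 0.5 s.
At the end, for the whole second after the job is handed in: The fingers hold the red handle and the wing hangs from it at least 50 mm above its resting height, touching the cradle nowhere, within 0.10 rad (about 6 degrees) of level, and still (under 30 mm/s and 0.15 rad/s) (all of step 2 and value of joint carriage above -0.078 m and linear speed of wing below 0.03 m/s and angular speed of wing below 0.15 rad/s); the arm keeps its last pose, push and grip.
It fails at once if the wing is tipped steeply (over 0.45 rad) (angle between wing_mid's own z axis and vertical above 0.45 rad).
It fails at once if another loose thing on the bench is disturbed (moved over 20 mm) (distance of any of knife, charger, servo, tape, glue, offcut from where it was at the start of the episode above 0.02 m).
It also fails if it takes over 72 s, if anything falls off the work surface, if the arm or the gripper's body presses on something with over 40 N, if the wrist force passes 120 N, or if a joint passes its speed limit or range.

## Working session

There is one attempt and no reset: what is moved stays moved. The work goes in short steps, Python scripts to look and compute and a tool call to move; the robot and the scene stay as the last step left them, time stands still between calls to the robot, and variables do not carry over. Pictures are saved under pics/ and viewed, and the job is handed in when it is done.

Besides the shell and the picture viewer there is one more tool, called after "Request:" as name(argument=value, ...) on one line, values as JSON. play_rows: Moves the arm, as the interface text tells. Its arguments: {"type":"object","properties":{"moves":{"type":"array"}},"required":["moves"]}

```bash
mkdir -p pics; ls
python3 - <<'E'
from station import arm
import cv2
o=arm.get_obs();print(o)
for n in("scene","top","wrist"):
    p=arm.camera_params(n);print(n,p)
    cv2.imwrite(f"pics/{n}0.png",cv2.cvtColor(arm.camera(n),cv2.COLOR_RGB2BGR))
E
```

```text
pics
{'time': 0.0, 'qpos': array([-1.51868020e+00,  1.04697686e-01,  9.64472225e-02,  1.56388125e+00,
        9.96444907e-06,  1.35310704e+00]), 'qvel': array([ 1.67879279e-03,  5.80667918e-05, -5.25798212e-04, -1.32004922e-04,
        9.60705760e-04, -1.11821991e-03]), 'tau': array([ 9.68631434e-05, -5.56932664e+01,  5.03649008e+01,  1.65075593e-02,
       -2.38626644e-04,  2.15296772e-06]), 'eef_pos': array([ 159.92797998, -577.97125213,  247.51111348]), 'ee_rot': array([ 9.90914201e-01,  1.34493866e-01,  6.01779705e-05, -6.64993157e-04]), 'wrist_force': array([-0.08425584,  0.62249523,  0.14060429]), 'torque': array([0.05291622, 0.08465875, 0.04524853]), 'opening': 85.17069701553346}
scene {'fx': 372.7962307246618, 'fy': 372.7962307246618, 'cx': 254.6685799666843, 'cy': 189.41286450844484, 'world_from_camera': array([[-7.58814023e-01, -4.77585980e-01,  4.42846374e-01,
         1.08736537e+03],
       [ 6.51202140e-01, -5.44106343e-01,  5.29040698e-01,
         5.96496396e+02],
       [-1.17068994e-02,  6.89826007e-01,  7.23880535e-01,
         9.22386457e+02],
       [ 0.00000000e
[... 308 characters left out ...]
15293768e-02,  2.89720243e-02,
         1.82227579e+01],
       [ 2.43259820e-02,  1.91282464e-01,  9.81233543e-01,
         1.17909547e+03],
       [ 0.00000000e+00,  0.00000000e+00,  0.00000000e+00,
         1.00000000e+00]])}
wrist {'fx': 297.3186396354542, 'fy': 297.3186396354542, 'cx': 254.85681295195582, 'cy': 193.41203238478587, 'world_from_camera': array([[ 2.65216716e-01,  9.29789171e-01,  2.55249273e-01,
         2.23792697e+02],
       [-9.64188738e-01,  2.55868311e-01,  6.97960301e-02,
        -5.61296071e+02],
       [-4.14607432e-04, -2.64619548e-01,  9.64352800e-01,
         3.72466214e+02],
       [ 0.00000000e+00,  0.00000000e+00,  0.00000000e+00,
         1.00000000e+00]])}
```

View pics/top0.png

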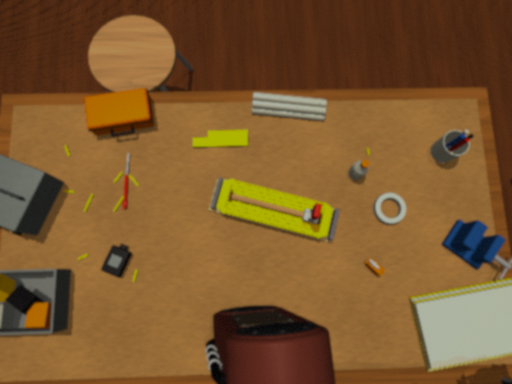

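View pics/scene0.png

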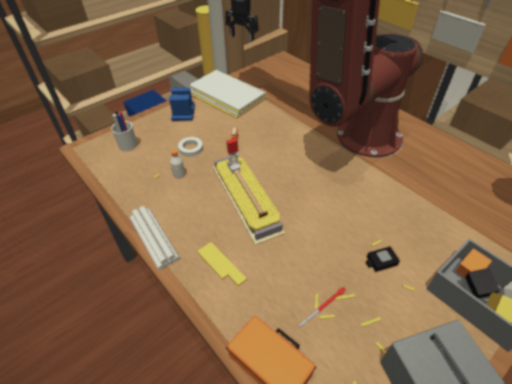

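The top view shows the yellow wing at about (276,209), with the red handle near (316,212). The scene view shows the handle at (232,146). Next I measure these points.

```bash
cat > h.py <<'E'
from station import arm
import cv2, numpy as np
def ray(P,u,v):
    T=np.array(P["world_from_camera"]); d=np.array([(u-P["cx"])/P["fx"],-(v-P["cy"])/P["fy"],-1.])
    return T[:3,3],T[:3,:3]@d
def onz(P,u,v,z):
    o,d=ray(P,u,v); return o+d*(z-o[2])/d[2]
def tri(rs):
    A=np.zeros((3,3));b=np.zeros(3)
    for o,d in rs:
        d=d/np.linalg.norm(d);M=np.eye(3)-np.outer(d,d);A+=M;b+=M@o
    x=np.linalg.solve(A,b)
    return x,[np.linalg.norm(np.cross(x-o,d/np.linalg.norm(d))) for o,d in rs]
def blobs(img,lo,hi,box=None):
    h=cv2.cvtColor(img,cv2.COLOR_RGB2HSV); m=cv2.inRange(h,lo,hi)
    if lo[0]==0: m|=cv2.inRange(h,(172,lo[1],lo[2]),(180,255,255))
    if box:
        k=np.zeros_like(m);x0,y0,x1,y1=box;k[y0:y1,x0:x1]=255;m&=k
    n,l,s,c=cv2.connectedComponentsWithStats(m)
    return [(s[i],c[i],l==i) for i in range(1,n) if s[i][4]>15]
E
python3 - <<'E'
from h import *
I={n:cv2.cvtColor(cv2.imread(f"pics/{n}0.png"),cv2.COLOR_BGR2RGB) for n in("top","scene")}
P={n:arm.camera_params(n) for n in I}
rs=[]
for n,box in(("top",(295,195,340,235)),("scene",(215,125,250,165))):
    for s,c,m in blobs(I[n],(0,150,70),(6,255,255),box): print(n,"red",s,c); rs.append(ray(P[n],*c))
print(tri(rs))
for n,box in(("top",(205,170,345,250)),("scene",(200,140,300,250))):
    bs=blobs(I[n],(24,150,90),(36,255,255),box)
    m=np.any([b[2] for b in bs],axis=0).astype(np.uint8)
    pts=cv2.findNonZero(m); r=cv2.minAreaRect(pts); print(n,r)
    for q in cv2.boxPoints(r): print(q,onz(P[n],*q,47))
    W=np.array([onz(P[n],*q,47)[:2] for q in pts[:,0].astype(float)],np.float32)
    r=cv2.minAreaRect(W);print("world rect",r); print(cv2.boxPoints(r))
for n,b in(("top",(295,190,345,240)),("scene",(205,120,295,250))):
    x0,y0,x1,y1=b; c=cv2.imread(f"pics/{n}0.png")[y0:y1,x0:x1]; cv2.imwrite(f"pics/{n}0c.png",cv2.resize(c,None,fx=4.5,fy=4.5,interpolation=cv2.INTER_CUBIC))
E
```

```text
top red [312 205   8  14  83] [315.86746988 211.87951807]
scene red [227 138  10  15 124] [231.99193548 145.03225806]
(array([ 542.54316503, -161.01667936,  153.84062187]), [np.float64(2.0605159329476255), np.float64(2.0605159329477116)])
top ((274.57562255859375, 208.01950073242188), (115.9433822631836, 37.35675811767578), 14.470295906066895)
[213.77562 211.61949] [563.75437508 107.25460454  47.        ]
[223.11028 175.4478 ] [666.69821478  80.19903633  47.        ]
[335.3756  204.41951] [ 576.34533566 -234.25694009   47.        ]
[326.04095 240.5912 ] [ 475.68558258 -201.89783768   47.        ]
world rect ((570.443115234375, -62.24165344238281), (323.2559814453125, 106.35175323486328), 73.96902465820312)
[[ 474.70038  -202.89946 ]
 [ 576.91644  -232.26924 ]
 [ 666.18585    78.41615 ]
 [ 563.9698    107.785934]]
scene ((263.1000061035156, 214.8000030517578), (4.743415832519531, 11.067971229553223), 71.56504821777344)
[257.1 214.3] [614.53360334  41.17769127  47.        ]
[267.6 210.8] [581.09753308  51.87426216  47.        ]
[269.1 215.3] [589.6613112   68.19539599  47.        ]
[258.6 218.8] [622.67005111  57.48501819  47.        ]
world rect ((601.7762451171875, 54.75257110595703), (18.08450698852539, 35.92531967163086), 72.25996398925781)
[[581.91254   51.613487]
 [616.1296    40.66709 ]
 [621.63995   57.891655]
 [587.4229    68.83805 ]]
```

View pics/wrist0.png

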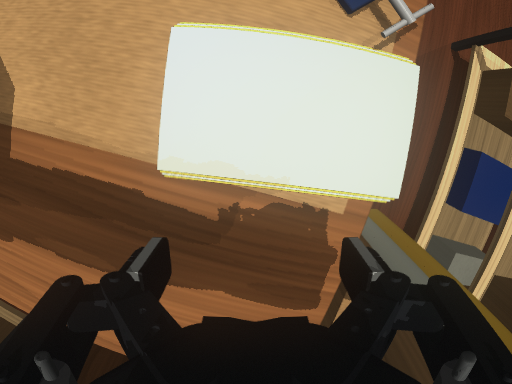

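Wing centre is (570,-62), with its axis at 74° from world x, and the measured rectangle of 323 x 106 matches the board. The handle is at (542.5,-161,154), which is -102.6 along the rail, 0 across and within 4 mm of its expected height of 150. I'll grip it on its 16 mm faces, so tool y lies along the wing and the wrist joint stays mid-range.

Request:
play_rows(moves=[[85, [24, -15, 0], [0, 0, -0.13]], [85, [48, -30, 0], [0, 0, -0.26]], [85, [72, -45, 0], [0, 0, -0.39]], [85, [96, -60, 0], [0, 0, -0.52]], [85, [120, -75, 0], [0, 0, -0.65]], [85, [144, -90, 0], [0, 0, -0.78]], [85, [168, -105, 0], [0, 0, -0.91]], [85, [192, -120, 0], [0, 0, -1.04]], [85, [216, -135, 0], [0, 0, -1.17]], [85, [240, -150, 0], [0, 0, -1.3]]])

```text
time: 1.15
eef_pos: [351.9, -368.7, 248.1]
ee_rot: [0.706, 0.709, 0.0, -0.0]
wrist_force: [0.9, -0.6, -0.4]
opening: 84.4
```

```bash
cat >> h.py <<'E'
from scipy.spatial.transform import Rotation as R
U=np.array([0.276,0.961,0]);U/=np.linalg.norm(U)
def delta(p,x=164):
    """shift & turn in tool axes to world p with tool x yaw (deg), pointing down"""
    o=arm.get_obs();r=R.from_quat(o["ee_rot"]);q=R.from_euler('z',x,degrees=True)*R.from_euler('x',180,degrees=True)
    print("t",round(o["time"],2),"pos",o["eef_pos"].round(1),"F",o["wrist_force"].round(2),"M",o["torque"].round(3),"open",round(o["opening"],1))
    print("shift",r.inv().apply(np.array(p)-o["eef_pos"]).round(1),"turn",(r.inv()*q).as_rotvec().round(3))
E
python3 -c "
from h import *
delta([542.5,-161,248])"
```

```text
t 1.15 pos [ 351.9 -368.7  248.1] F [ 0.89 -0.56 -0.42] M [-0.031 -0.025 -0.022] open 84.4
shift [2.069e+02 1.915e+02 1.000e-01] turn [ 0.    -0.    -1.287]
```

Request:
play_rows(moves=[[85, [23, 21, 0], [0, 0, -0.14]], [85, [46, 42, 0], [0, 0, -0.28]], [85, [69, 63, 0], [0, 0, -0.42]], [85, [92, 85, 0], [0, 0, -0.56]], [85, [115, 106, 0], [0, 0, -0.71]], [85, [138, 127, 0], [0, 0, -0.85]], [85, [161, 149, 0], [0, 0, -1.0]], [85, [184, 170, 0], [0, 0, -1.14]], [85, [207, 191, 0], [0, 0, -1.287]], [85, [207, 191, 0], [0, 0, -1.287]]])

```text
time: 2.15
eef_pos: [543.9, -160.3, 247.8]
ee_rot: [0.138, 0.99, 0.0, -0.0]
wrist_force: [-0.5, 0.0, 1.4]
opening: 85.3
```

Run:
```python
from h import *
delta([542.5,-161,150])
cv2.imwrite("pics/w1.png",arm.camera("wrist")[:,:,::-1])
cv2.imwrite("pics/s1.png",arm.camera("scene")[100:260,150:350][:,:,::-1].repeat(3,0).repeat(3,1))
```

```text
t 2.15 pos [ 543.9 -160.3  247.8] F [-0.55  0.    1.37] M [0.009 0.03  0.055] open 85.3
shift [ 1.1 -1.1 97.8] turn [ 0.001 -0.     0.002]
```

View pics/w1.png

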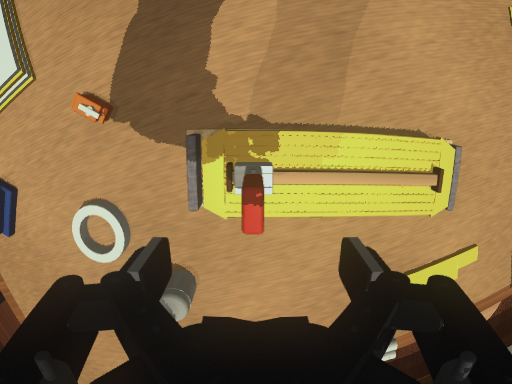

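View pics/s1.png

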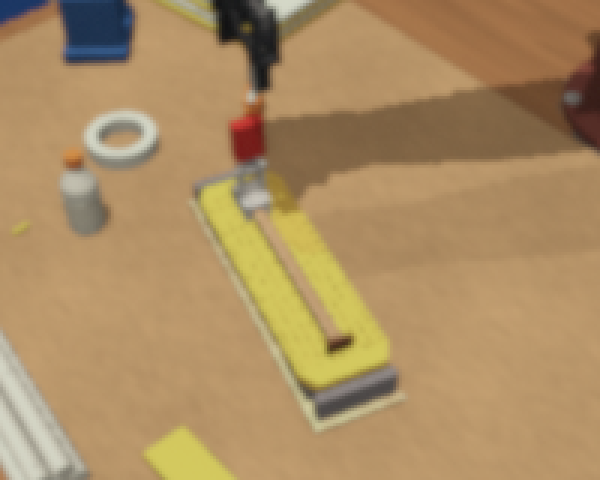

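The handle is centred between the jaws (wrist view: handle at column 253, jaw midline 257), and the rail lies parallel to tool y. Now I descend and close the fingers.

Request:
play_rows(moves=[[85, [1, -1, 20], [0, 0, 0]], [85, [1, -1, 45], [0, 0, 0]], [85, [1, -1, 70], [0, 0, 0]], [85, [1, -1, 88], [0, 0, 0]], [85, [1, -1, 96], [0, 0, 0]], [85, [1, -1, 96], [0, 0, 0]]])

```text
time: 2.85
eef_pos: [540.3, -164.0, 151.4]
ee_rot: [0.143, 0.99, 0.0, -0.001]
wrist_force: [-0.7, -0.7, -0.0]
opening: 84.5
```

Request:
play_rows(moves=[[40, [0, 0, 0], [0, 0, 0]], [30, [0, 0, 0], [0, 0, 0]], [24, [0, 0, 0], [0, 0, 0]], [18, [0, 0, 0], [0, 0, 0]], [10, [0, 0, 0], [0, 0, 0]], [5, [0, 0, 0], [0, 0, 0]], [5, [0, 0, 0], [0, 0, 0]], [5, [0, 0, 0], [0, 0, 0]]])

```text
time: 3.65
eef_pos: [541.5, -163.6, 152.7]
ee_rot: [0.142, 0.99, -0.0, 0.0]
wrist_force: [0.4, 1.8, 5.3]
opening: 15.6
```

Run:
```python
from h import *
delta([542.5,-161,150])
cv2.imwrite("pics/w2.png",arm.camera("wrist")[:,:,::-1])
```

```text
t 3.65 pos [ 541.5 -163.6  152.7] F [0.37 1.81 5.3 ] M [ 0.329 -0.061  0.055] open 15.6
shift [-0.2  2.8  2.7] turn [-0.     0.001 -0.005]
```

View pics/w2.png

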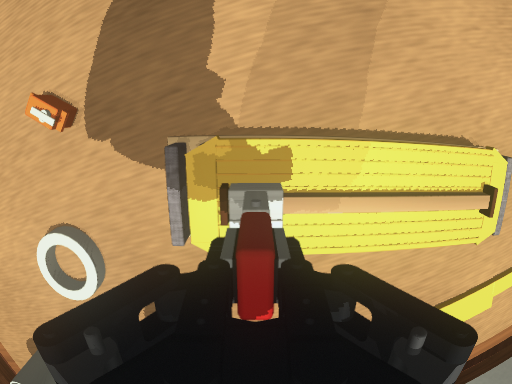

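The fingers hold the handle (opening 15.6, which fits its 16 mm). Tool +y is wing +x, so I slide towards the middle.

Request:
play_rows(moves=[[5, [0, 8, -1], [0, 0, 0]], [5, [0, 18, -1], [0, 0, 0]], [5, [0, 28, -1], [0, 0, 0]], [5, [0, 38, -1], [0, 0, 0]], [5, [0, 48, -1], [0, 0, 0]], [5, [0, 58, -1], [0, 0, 0]], [5, [0, 68, -1], [0, 0, 0]], [5, [0, 78, -1], [0, 0, 0]], [5, [0, 88, -1], [0, 0, 0]], [5, [0, 98, -1], [0, 0, 0]]])

```text
time: 4.7
eef_pos: [568.9, -68.8, 153.2]
ee_rot: [0.142, 0.99, -0.0, -0.0]
wrist_force: [-1.3, -2.7, -2.3]
opening: 15.5
```

Request:
play_rows(moves=[[5, [0, 5, 0], [0, 0, 0]], [5, [0, 8, 0], [0, 0, 0]], [5, [0, 8, 0], [0, 0, 0]], [5, [0, 8, 0], [0, 0, 0]]])

```text
time: 5.1
eef_pos: [571.0, -61.6, 153.0]
ee_rot: [0.142, 0.99, 0.001, -0.0]
wrist_force: [0.3, 0.7, -4.2]
opening: 15.6
```

Run:
```python
from h import *
delta([570.4,-62.2,150])
cv2.imwrite("pics/w3.png",arm.camera("wrist")[:,:,::-1])
cv2.imwrite("pics/s3.png",arm.camera("scene")[100:260,150:350][:,:,::-1].repeat(3,0).repeat(3,1))
```

```text
t 5.1 pos [571.  -61.6 153. ] F [ 0.33  0.74 -4.16] M [ 0.159 -0.11   0.008] open 15.6
shift [ 0.4 -0.8  3. ] turn [ 0.001 -0.    -0.005]
```

View pics/w3.png

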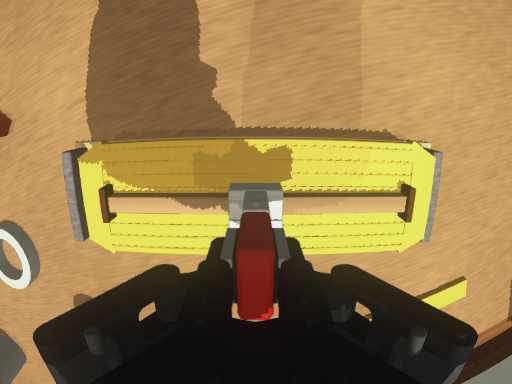

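View pics/s3.png

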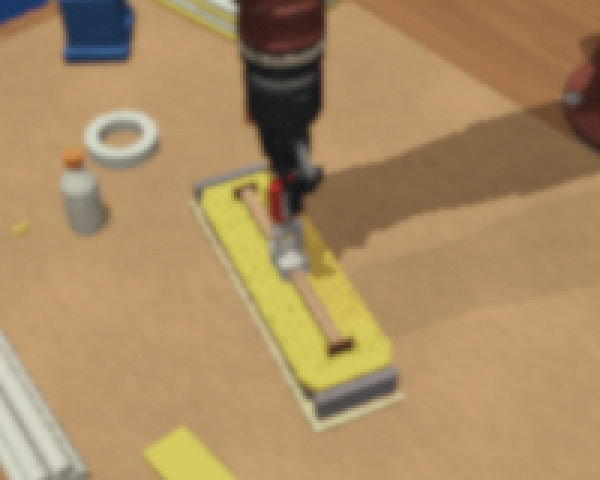

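The carriage is now at about 0: the wrist view shows it midway between the rail ends, at columns 107 and 408. I do a small test lift.

Request:
play_rows(moves=[[5, [0, 0, -2], [0, 0, 0]], [5, [0, 0, -4], [0, 0, 0]], [5, [0, 0, -6], [0, 0, 0]], [5, [0, 0, -8], [0, 0, 0]], [5, [0, 0, -8], [0, 0, 0]], [5, [0, 0, -8], [0, 0, 0]], [5, [0, 0, -8], [0, 0, 0]], [5, [0, 0, -8], [0, 0, 0]], [5, [0, 0, -8], [0, 0, 0]], [5, [0, 0, -8], [0, 0, 0]]])

```text
time: 6.2
eef_pos: [571.0, -62.0, 161.3]
ee_rot: [0.142, 0.99, -0.0, 0.0]
wrist_force: [0.1, -0.9, -3.2]
opening: 15.6
```

Run:
```python
from h import *
delta([570.4,-62.2,150])
cv2.imwrite("pics/w4.png",arm.camera("wrist")[:,:,::-1])
for i in range(3):
    arm.camera("top"); print(arm.get_obs()["wrist_force"].round(2))
cv2.imwrite("pics/s4.png",arm.camera("scene")[100:260,150:350][:,:,::-1].repeat(3,0).repeat(3,1))
```

```text
t 6.2 pos [571.  -62.  161.3] F [ 0.12 -0.86 -3.25] M [-0.2    0.138  0.033] open 15.6
shift [ 0.6 -0.4 11.3] turn [-0.     0.    -0.006]
[-0.64 -0.76 -4.52]
[-0.24 -1.35 -4.11]
[-0.42 -1.46 -3.05]
```

View pics/w4.png

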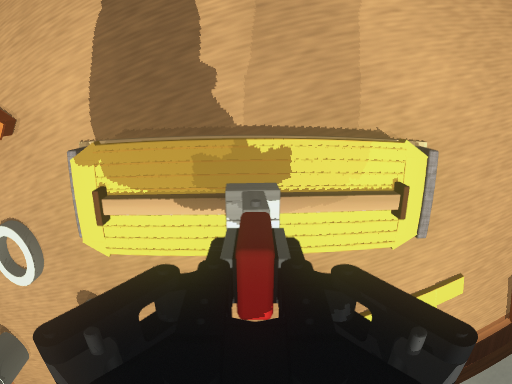

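View pics/s4.png

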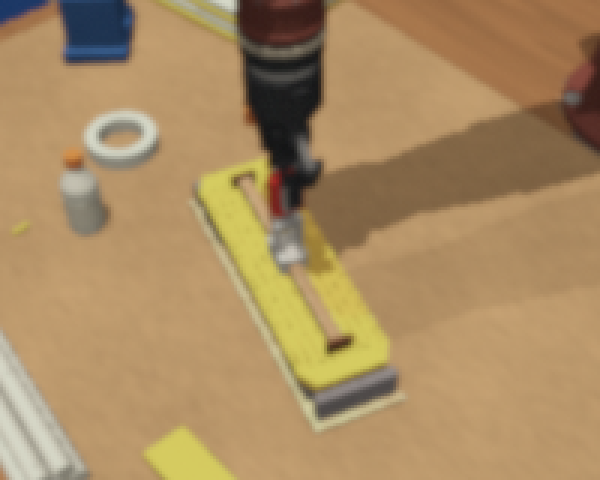

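The -x end rose and the +x end stayed down, so the balance point is on the +x side. A lift force of about 3.7 N of 5.6 N puts it roughly at +50. I lower the wing and slide +42.

Request:
play_rows(moves=[[5, [0, 0, 3], [0, 0, 0]], [5, [0, 0, 6], [0, 0, 0]], [5, [0, 0, 9], [0, 0, 0]], [5, [0, 8, 9], [0, 0, 0]], [5, [0, 18, 9], [0, 0, 0]], [5, [0, 28, 9], [0, 0, 0]], [5, [0, 38, 9], [0, 0, 0]], [5, [0, 42, 9], [0, 0, 0]], [5, [0, 42, 9], [0, 0, 0]], [5, [0, 42, 9], [0, 0, 0]]])

```text
time: 7.45
eef_pos: [583.4, -20.5, 152.7]
ee_rot: [0.141, 0.99, 0.001, 0.001]
wrist_force: [-0.2, 2.2, 5.7]
opening: 15.5
```

Request:
play_rows(moves=[[5, [0, 0, -2], [0, 0, 0]], [5, [0, 0, -4], [0, 0, 0]], [5, [0, 0, -6], [0, 0, 0]], [5, [0, 0, -8], [0, 0, 0]], [5, [0, 0, -10], [0, 0, 0]], [5, [0, 0, -10], [0, 0, 0]], [5, [0, 0, -10], [0, 0, 0]], [5, [0, 0, -10], [0, 0, 0]], [5, [0, 0, -10], [0, 0, 0]], [5, [0, 0, -10], [0, 0, 0]]])

```text
time: 8.45
eef_pos: [582.8, -21.6, 162.2]
ee_rot: [0.142, 0.99, -0.0, -0.0]
wrist_force: [-1.4, -0.7, -6.4]
opening: 15.4
```

Run:
```python
from h import *
delta([570.4,-62.2,150])
cv2.imwrite("pics/w5.png",arm.camera("wrist")[:,:,::-1])
for i in range(5):
    arm.camera("top"); print(arm.get_obs()["wrist_force"].round(2))
cv2.imwrite("pics/s5.png",arm.camera("scene")[100:260,150:350][:,:,::-1].repeat(3,0).repeat(3,1))
```

```text
t 8.45 pos [582.8 -21.6 162.2] F [-1.37 -0.7  -6.42] M [0.009 0.077 0.012] open 15.4
shift [  0.5 -42.4  12.2] turn [-0.    -0.    -0.006]
[ 0.2   0.15 -5.48]
[ 0.07 -0.31 -5.6 ]
[ 0.11 -0.48 -5.73]
[-0.16  0.15 -6.06]
[ 0.11  0.28 -6.1 ]
```

View pics/w5.png

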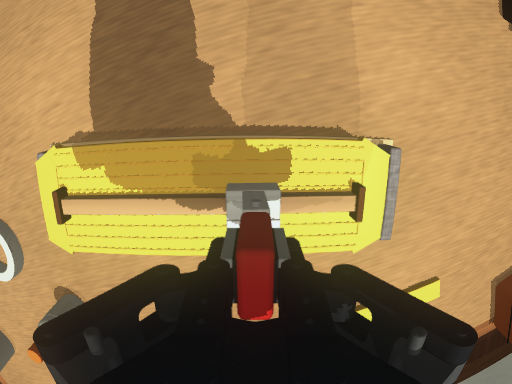

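View pics/s5.png

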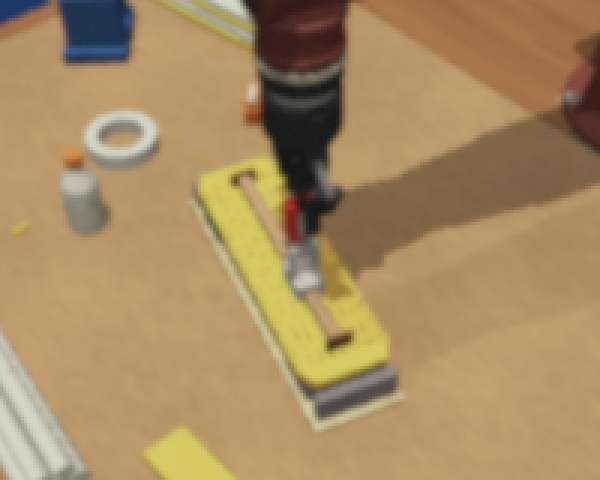

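Nearly the full weight is carried and the wing looks close to level, with the -x end slightly up. I lift further and measure the slope.

Request:
play_rows(moves=[[5, [0, 0, -3], [0, 0, 0]], [5, [0, 0, -6], [0, 0, 0]], [5, [0, 0, -9], [0, 0, 0]], [5, [0, 0, -12], [0, 0, 0]], [5, [0, 0, -15], [0, 0, 0]], [5, [0, 0, -15], [0, 0, 0]], [5, [0, 0, -15], [0, 0, 0]], [5, [0, 0, -15], [0, 0, 0]], [5, [0, 0, -15], [0, 0, 0]], [5, [0, 0, -15], [0, 0, 0]]])

```text
time: 9.8
eef_pos: [582.7, -21.6, 177.1]
ee_rot: [0.142, 0.99, -0.0, -0.0]
wrist_force: [-0.4, -0.4, -5.1]
opening: 15.3
```

```bash
cat >> h.py <<'E'
def raydev(P,u,v):
    # wrist fisheye ray
    dx,dy=u-P["cx"],v-P["cy"];r=np.hypot(dx,dy);t=r/P["fx"]
    T=np.array(P["world_from_camera"]);d=np.array([np.sin(t)*dx/r,-np.sin(t)*dy/r,-np.cos(t)])
    return T[:3,3],T[:3,:3]@d
E
python3 - <<'E'
from h import *
delta([570.4,-62.2,150])
cv2.imwrite("pics/w6.png",arm.camera("wrist")[:,:,::-1])
s=arm.camera("scene");cv2.imwrite("pics/s6f.png",s[:,:,::-1])
t=arm.camera("top");cv2.imwrite("pics/t6f.png",t[:,:,::-1])
cv2.imwrite("pics/s6.png",s[100:260,150:350][:,:,::-1].repeat(3,0).repeat(3,1))
cv2.imwrite("pics/t6.png",t[160:260,180:360][:,:,::-1].repeat(4,0).repeat(4,1))
E
```

```text
t 9.8 pos [582.7 -21.6 177.1] F [-0.44 -0.35 -5.07] M [-0.039 -0.015  0.004] open 15.3
shift [  0.4 -42.4  27.1] turn [-0.    -0.    -0.006]
```

View pics/w6.png

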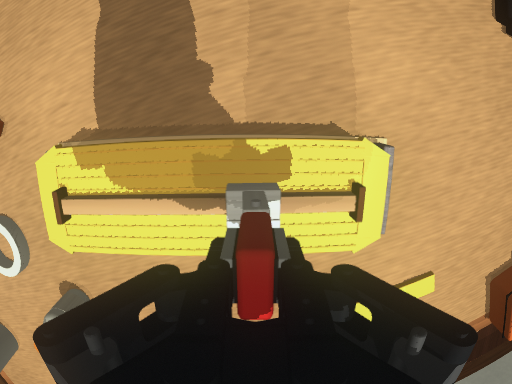

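View pics/s6.png

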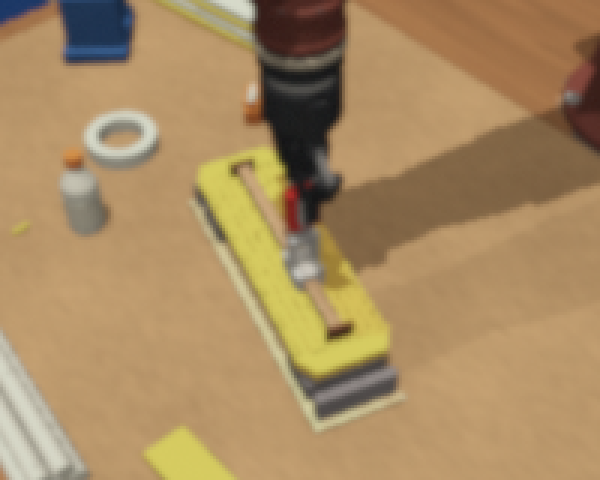

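View pics/t6.png

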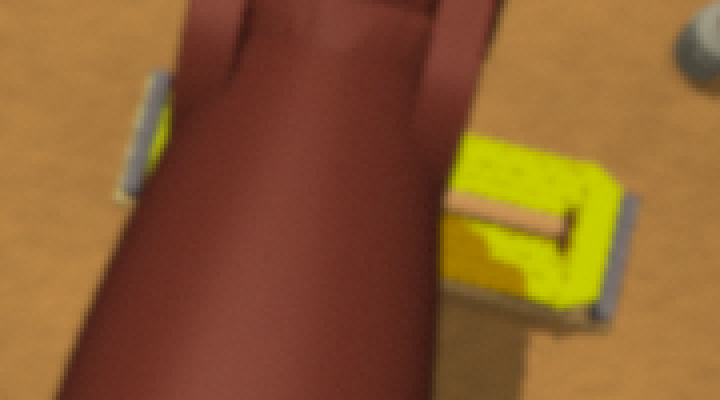

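```bash
cat >> h.py <<'E'
from scipy.optimize import least_squares
def ends(img):
    m=np.any([b[2] for b in blobs(img,(24,140,80),(36,255,255)) if b[0][4]>3000],axis=0)
    out=[]
    for v in range(180,226,3):
        c=np.where(m[v])[0]; 
        if len(c): out.append((c.min(),c.max()+1,v))
    a=np.array(out,float); return (np.median(a[:,0]),np.median(a[:,1]),203.)
def slope(img,tcp,pivdz=None,th0=None):
    P=arm.camera_params("wrist");l,r,v=ends(img)
    o=np.array(P["world_from_camera"])[:3,3]
    # work in plane of wing axis (u along U from TCP, z from TCP)
    def dirs(c):
        oo,d=raydev(P,c,v); return (oo-tcp)@U,(oo-tcp)[2],d@U,d[2]
    obs=[dirs(l),dirs(r)]
    def res(x):
        if th0 is not None: s,pz=x;th=th0
        else: s,th=x;pz=pivdz
        e=[]
        for sg,(ou,oz,du,dz) in zip((-1,1),obs):
            X=np.array([sg*160-s,-60.]);u=X[0]*np.cos(th)+X[1]*np.sin(th);z=pz-X[0]*np.sin(th)*-1+X[1]*(np.cos(th))
            # th>0: -x end lower
            t=(z-oz)/dz; e.append(ou+du*t-u)
        return e
    f=least_squares(res,[0,-45 if th0 is not None else 0]);return (l,r),f.x.round(3),f.cost
E
python3 - <<'E'
from h import *
rd=lambda n:cv2.imread(n)[:,:,::-1].copy()
tcp=arm.get_obs()["eef_pos"]
# camera rigid with tool: use current pose for all, relative to TCP
c=slope(rd("pics/w3.png"),tcp,th0=0.);print("rest: s,pivdz",c)
for p in(c[1][1],-45):
  for n in("w2","w3","w4","w5","w6"):print(p,n,slope(rd(f"pics/{n}.png"),tcp,pivdz=p))
E
```

```text
rest: s,pivdz ((np.float64(83.5), np.float64(429.5)), array([ -0.415, -47.216]), np.float64(4.0389678347315804e-28))
-47.216 w2 ((np.float64(316.0), np.float64(501.0)), array([-197.276,   -0.247]), np.float64(6.487592084537601e-27))
-47.216 w3 ((np.float64(83.5), np.float64(429.5)), array([-0.429, -0.   ]), np.float64(4.004237962011074e-21))
-47.216 w4 ((np.float64(76.0), np.float64(422.0)), array([ 2.94 , -0.108]), np.float64(8.077935669463161e-28))
-47.216 w5 ((np.float64(42.0), np.float64(385.0)), array([16.465, -0.675]), np.float64(1.9460251898716096e-23))
-47.216 w6 ((np.float64(42.0), np.float64(384.5)), array([16.448, -0.683]), np.float64(7.042445290833852e-24))
-45 w2 ((np.float64(316.0), np.float64(501.0)), array([-196.516,   -0.252]), np.float64(1.7165613297609217e-27))
-45 w3 ((np.float64(83.5), np.float64(429.5)), array([-6.572, -0.122]), np.float64(4.81112558847206e-22))
-45 w4 ((np.float64(76.0), np.float64(422.0)), array([-1.511, -0.195]), np.float64(3.945332443418998e-22))
-45 w5 ((np.float64(42.0), np.float64(385.0)), array([14.94 , -0.697]), np.float64(4.0389678347315804e-28))
-45 w6 ((np.float64(42.0), np.float64(384.5)), array([14.944, -0.705]), np.float64(5.048709793414476e-28))
```

Run:
```python
from h import *
rd=lambda n:cv2.imread(n)[:,:,::-1].copy()
def show(n,im):cv2.imwrite(n,cv2.resize(im[:,:,::-1],None,fx=8,fy=8,interpolation=cv2.INTER_CUBIC))
a=rd("pics/s3.png")[::3,::3];b=rd("pics/s6.png")[::3,::3]
# s crop offset 150,100
show("pics/a.png",np.hstack([a[45:130,40:90],b[45:130,40:90]])[:70])
for k,im in(("rest",a),("now",b)):
  g=im.sum(2).astype(float)
  for nm,(x0,y0,x1,y1) in(("-x",(72,48,90,68)),("+x",(104,102,122,122))):
    w=g[y0:y1,x0:x1]; print(k,nm);print((w/3).astype(int))
```

```text
rest -x
[[147 147 146 146 145 146 148 147 149 148 146 145 143 135 109  69  34  23]
 [148 147 146 146 145 146 147 149 149 148 148 147 145 138 116  77  41  24]
 [148 147 147 145 145 147 148 148 149 149 149 149 147 142 126  90  51  30]
 [147 147 146 145 145 146 147 148 149 149 149 149 148 146 134 104  67  40]
 [148 147 147 146 146 146 147 149 149 149 149 150 150 149 141 123  98  67]
 [147 147 147 148 147 147 147 148 149 150 149 150 150 149 147 141 125  92]
 [147 149 149 148 147 147 147 148 149 148 148 150 148 147 147 145 133 101]
 [147 148 149 149 148 146 146 147 148 145 145 146 145 142 138 135 125  95]
 [145 147 147 147 147 144 142 144 145 142 139 136 134 133 129 124 114  92]
 [144 145 146 145 143 141 137 137 136 133 130 128 129 134 138 136 125 106]
 [141 142 141 140 136 132 131 130 129 132 136 139 143 152 157 156 145 125]
 [137 135 133 132 130 129 134 137 141 147 150 150 152 158 165 166 157 135]
 [131 130 130 135 139 144 151 153 152 150 147 139 135 143 159 166 159 134]
 [137 143 147 154 156 154 152 148 140 129 122 110 103 122 149 161 155 129]
 [157 161 163 166 162 146 129 118 111 111 
[... 4233 characters left out ...]
140 155 159 160 164 167]
 [169 167 167 159 132 107 109 121 125 135 148 151 157 165 167 167 169 171]
 [170 168 168 162 149 141 145 152 154 158 165 166 167 170 171 171 171 171]
 [168 168 165 163 160 161 163 165 166 169 170 171 171 172 171 172 171 172]
 [165 163 161 161 162 166 169 169 170 171 171 172 172 171 171 171 171 172]
 [162 160 163 165 167 170 170 171 171 171 171 171 171 171 171 171 170 168]
 [167 167 169 170 171 171 171 171 171 171 172 171 171 170 170 167 162 155]
 [171 171 171 171 171 171 171 172 171 171 171 170 167 163 159 153 143 129]
 [171 171 171 171 172 171 171 170 169 167 163 159 154 144 134 126 115 104]
 [170 172 171 171 171 170 168 165 160 153 144 132 124 114 105 103  95  87]]
```

```bash
cat >> h.py <<'E'
C0=np.array([571.,-62.,0])
def proj(P,X):
    T=np.array(P["world_from_camera"]);c=T[:3,:3].T@(np.array(X)-T[:3,3]);return np.array([P["cx"]+P["fx"]*c[0]/-c[2],P["cy"]+P["fy"]*c[1]/c[2]])
def dark(im,box):
    x0,y0,x1,y1=box;g=cv2.cvtColor(im,cv2.COLOR_RGB2GRAY)[y0:y1,x0:x1].astype(float);w=np.clip(125-g,0,None)
    n,l,s,c=cv2.connectedComponentsWithStats((w>0).astype(np.uint8));i=1+np.argmax(s[1:,4]);w=w*(l==i)
    Y,X=np.mgrid[y0:y1,x0:x1];return np.array([(w*X).sum(),(w*Y).sum()])/w.sum()
def rise(rest,now,sg):
    """3D move (along U, up) of rail-end block between two scene pixels"""
    P=arm.camera_params("scene");X0=C0+sg*125*U+[0,0,54]
    b=proj(P,X0);f=least_squares(lambda x:proj(P,X0+x[0]*U+[0,0,x[1]])-b-(now-rest),[0,0]);return f.x.round(1),b.round(1)
E
python3 - <<'E'
from h import *
rd=lambda n:cv2.imread(n)[:,:,::-1].copy()
a=rd("pics/s3.png")[::3,::3]
for n in("s4","s5","s6"):
  b=rd(f"pics/{n}.png")[::3,::3]
  B={"s4":((72,56,84,68),(106,110,120,120)),"s5":((72,52,84,66),(106,106,120,122)),"s6":((72,50,84,64),(106,104,120,116))}[n]
  for sg,b0,b1 in((-1,(75,60,84,68),B[0]),(1,(106,108,120,121),B[1])):
    p,q=dark(a,b0)+[150,100],dark(b,b1)+[150,100];print(n,sg,p.round(2),q.round(2),*rise(p,q,sg))
E
```

```text
s4 -1 [229.28 163.78] [229.18 159.51] [ 2.3 21.5] [231.8 164. ]
s4 1 [263.   215.32] [262.4  214.37] [-4.3 -0.1] [263.  214.6]
s5 -1 [229.28 163.78] [228.27 159.61] [-7.2 13.4] [231.8 164. ]
s5 1 [263.   215.32] [262.43 213.35] [-4.   4.9] [263.  214.6]
s6 -1 [229.28 163.78] [228.8  155.67] [ 1.4 38.1] [231.8 164. ]
s6 1 [263.   215.32] [262.6  210.14] [-3.  20.9] [263.  214.6]
```

The triangulated rail ends rose 38 mm (-x) and 21 mm (+x), so the +x end is lower by about 0.06 rad and the balance point is about 4 mm further towards +x. I set the wing down, nudge the hanger along (allowing about 3 mm for wing play), and lift again.

Request:
play_rows(moves=[[5, [0, 0, 5], [0, 0, 0]], [5, [0, 0, 10], [0, 0, 0]], [5, [0, 0, 15], [0, 0, 0]], [5, [0, 0, 20], [0, 0, 0]], [5, [0, 0, 24], [0, 0, 0]], [5, [0, 0, 25], [0, 0, 0]], [5, [0, 3, 25], [0, 0, 0]], [5, [0, 7, 25], [0, 0, 0]], [5, [0, 7, 25], [0, 0, 0]], [5, [0, 7, 25], [0, 0, 0]]])

```text
time: 10.95
eef_pos: [585.2, -14.7, 152.7]
ee_rot: [0.142, 0.99, 0.0, 0.001]
wrist_force: [-0.2, -1.3, 1.6]
opening: 15.4
```

Run:
```python
from h import *
delta([570.4,-62.2,150])
w=arm.camera("wrist");cv2.imwrite("pics/w7.png",w[:,:,::-1]);print(ends(w))
```

```text
t 10.95 pos [585.2 -14.7 152.7] F [-0.18 -1.34  1.57] M [-0.252  0.071 -0.044] open 15.4
shift [  0.9 -49.7   2.7] turn [ 0.     0.001 -0.005]
(np.float64(46.0), np.float64(385.0), 203.0)
```

Request:
play_rows(moves=[[5, [0, 0, -3], [0, 0, 0]], [5, [0, 0, -6], [0, 0, 0]], [5, [0, 0, -9], [0, 0, 0]], [5, [0, 0, -12], [0, 0, 0]], [5, [0, 0, -15], [0, 0, 0]], [5, [0, 0, -20], [0, 0, 0]], [5, [0, 0, -25], [0, 0, 0]], [5, [0, 0, -25], [0, 0, 0]], [5, [0, 0, -25], [0, 0, 0]], [5, [0, 0, -25], [0, 0, 0]]])

```text
time: 12.0
eef_pos: [584.7, -14.9, 177.1]
ee_rot: [0.142, 0.99, -0.0, -0.0]
wrist_force: [-0.1, 0.1, -5.3]
opening: 14.8
```

Request:
play_rows(moves=[[5, [0, 0, 0], [0, 0, 0]], [5, [0, 0, 0], [0, 0, 0]], [5, [0, 0, 0], [0, 0, 0]], [5, [0, 0, 0], [0, 0, 0]], [5, [0, 0, 0], [0, 0, 0]], [5, [0, 0, 0], [0, 0, 0]], [5, [0, 0, 0], [0, 0, 0]], [5, [0, 0, 0], [0, 0, 0]]])

```text
time: 12.8
eef_pos: [584.8, -14.9, 177.3]
ee_rot: [0.142, 0.99, -0.0, -0.0]
wrist_force: [0.2, 1.4, -6.3]
opening: 15.2
```

```bash
cat >> h.py <<'E'
def tilt(rest,now,boxr,boxn):
    P=arm.camera_params("scene");m=[];X0=[]
    for sg,b0,b1 in((-1,boxr[0],boxn[0]),(1,boxr[1],boxn[1])):
        x0=C0+sg*125*U+[0,0,54];X0.append(x0);m.append(dark(now,b1)-dark(rest,b0)+proj(P,x0))
    f=least_squares(lambda x:np.r_[proj(P,X0[0]+x[0]*U+[0,0,x[1]])-m[0],proj(P,X0[1]+x[0]*U+[0,0,x[2]])-m[1]],[0,0,0])
    return f.x.round(1),"slope",round((f.x[2]-f.x[1])/250,3),f.fun.round(2)
E
python3 - <<'E'
from h import *
rd=lambda n:cv2.imread(n)[:,:,::-1].copy()
delta([570.4,-62.2,150]);tcp=arm.get_obs()["eef_pos"]
print("rest s",slope(rd("pics/w7.png"),tcp,th0=0.))
w=arm.camera("wrist");print(ends(w));s=arm.camera("scene");cv2.imwrite("pics/w8.png",w[:,:,::-1])
c=s[100:260,150:350].copy();cv2.imwrite("pics/s8.png",c[:,:,::-1].repeat(3,0).repeat(3,1))
a=rd("pics/s3.png")[::3,::3];RB=((75,60,84,68),(106,108,120,121))
print("prev",tilt(a,rd("pics/s6.png")[::3,::3],RB,((72,50,84,64),(106,104,120,116))))
print("now",tilt(a,c,RB,((72,50,84,64),(106,104,120,116))))
E
```

```text
t 12.8 pos [584.8 -14.9 177.3] F [ 0.15  1.41 -6.26] M [ 0.044  0.073 -0.006] open 15.2
shift [  0.5 -49.4  27.3] turn [-0.    -0.    -0.006]
rest s ((np.float64(46.0), np.float64(385.0)), array([ 47.69 , -47.305]), np.float64(1.0097419586828951e-28))
(np.float64(52.0), np.float64(389.0), 203.0)
prev (array([-1.7, 35.6, 22.3]), 'slope', np.float64(-0.053), array([-0.3 ,  0.02,  0.2 ,  0.  ]))
now (array([ 1.8, 19.5, 27.3]), 'slope', np.float64(0.031), array([-0.03,  0.  ,  0.02,  0.  ]))
```

View pics/s8.png

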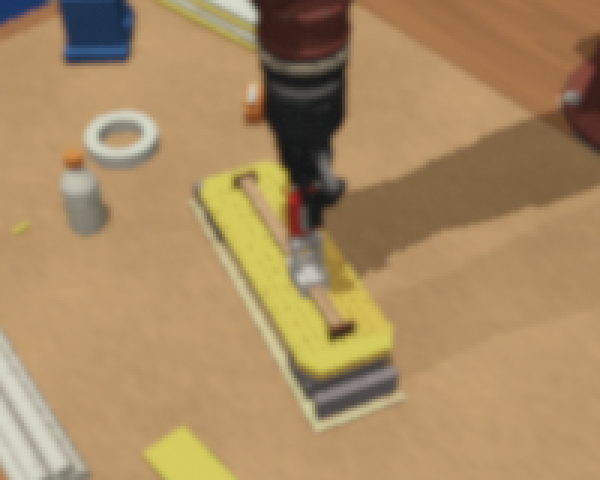

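Run:
```python
from h import *
rd=lambda n:cv2.imread(n)[:,:,::-1].copy()
for n in("w3","w4","w5","w6","w7","w8"):
    im=rd(f"pics/{n}.png");m=np.any([b[2] for b in blobs(im,(22,140,50),(36,255,255)) if b[0][4]>1500],axis=0)
    l,r,_=ends(im);out=[]
    for cols in(range(int(l)+32,int(l)+52),range(int(r)-52,int(r)-32)):
        h=[]
        for c in cols:
            y=np.where(m[120:262,c])[0];h.append(y.max()-y.min()+1)
        out.append(np.mean(h))
    # carriage edges: low-sat gray at rows 186-200
    hs=cv2.cvtColor(im,cv2.COLOR_RGB2HSV);g=(hs[188:205,215:295,1]<60)
    c=np.where(g.mean(0)>.6)[0]+215
    print(n,"ends",l,r,"h",np.round(out,1),"ratio",round(out[0]/out[1],4),"carriage",c.min(),c.max())
```

```text
w3 ends 83.5 429.5 h [ 95.3 109.8] ratio 0.8683 carriage 229 282
w4 ends 76.0 422.0 h [101.4 107.4] ratio 0.9441 carriage 226 279
w5 ends 42.0 385.0 h [105.6 112.2] ratio 0.9412 carriage 226 279
w6 ends 42.0 384.5 h [105.2 112.1] ratio 0.9389 carriage 226 279
w7 ends 46.0 385.0 h [103.2 114.2] ratio 0.9037 carriage 229 282
w8 ends 52.0 389.0 h [102.1 115. ] ratio 0.8874 carriage 230 284
```

View pics/w8.png

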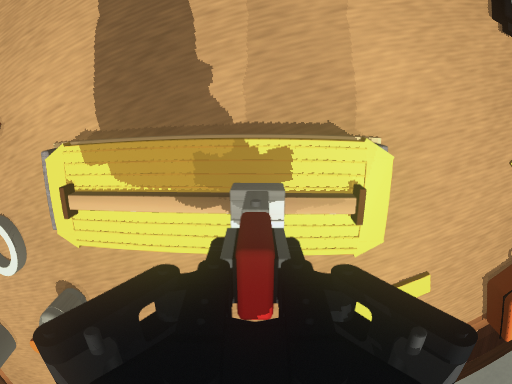

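Three cues agree on a slope of about +0.03 rad (before: about -0.055). They are the scene rail ends, the wrist-view width ratio and the carriage shift. That is well inside 0.10, so I lift to full height gently.

Request:
play_rows(moves=[[5, [0, 0, -3], [0, 0, 0]], [5, [0, 0, -8], [0, 0, 0]], [5, [0, 0, -14], [0, 0, 0]], [5, [0, 0, -20], [0, 0, 0]], [5, [0, 0, -26], [0, 0, 0]], [5, [0, 0, -32], [0, 0, 0]], [5, [0, 0, -38], [0, 0, 0]], [5, [0, 0, -43], [0, 0, 0]], [5, [0, 0, -46], [0, 0, 0]], [5, [0, 0, -48], [0, 0, 0]]])

```text
time: 13.9
eef_pos: [584.9, -14.9, 225.6]
ee_rot: [0.142, 0.99, -0.0, 0.0]
wrist_force: [0.8, -0.6, -6.0]
opening: 15.4
```

Request:
play_rows(moves=[[5, [0, 0, 0], [0, 0, 0]], [5, [0, 0, 0], [0, 0, 0]], [5, [0, 0, 0], [0, 0, 0]], [5, [0, 0, 0], [0, 0, 0]], [5, [0, 0, 0], [0, 0, 0]], [5, [0, 0, 0], [0, 0, 0]], [5, [0, 0, 0], [0, 0, 0]], [5, [0, 0, 0], [0, 0, 0]], [5, [0, 0, 0], [0, 0, 0]], [5, [0, 0, 0], [0, 0, 0]]])

```text
time: 14.9
eef_pos: [584.8, -14.9, 225.3]
ee_rot: [0.142, 0.99, -0.0, 0.0]
wrist_force: [-0.0, -0.1, -5.6]
opening: 14.9
```

Request:
play_rows(moves=[[5, [0, 0, 0], [0, 0, 0]], [5, [0, 0, 0], [0, 0, 0]], [5, [0, 0, 0], [0, 0, 0]], [5, [0, 0, 0], [0, 0, 0]], [5, [0, 0, 0], [0, 0, 0]], [5, [0, 0, 0], [0, 0, 0]], [5, [0, 0, 0], [0, 0, 0]], [5, [0, 0, 0], [0, 0, 0]], [5, [0, 0, 0], [0, 0, 0]], [5, [0, 0, 0], [0, 0, 0]]])

```text
time: 15.9
eef_pos: [584.8, -14.9, 225.3]
ee_rot: [0.142, 0.99, -0.0, 0.0]
wrist_force: [0.1, 0.0, -6.4]
opening: 15.4
```

Run:
```python
from h import *
rd=lambda n:cv2.imread(n)[:,:,::-1].copy()
delta([570.4,-62.2,150])
w=arm.camera("wrist");s=arm.camera("scene");w2=arm.camera("wrist");print(ends(w),ends(w2));cv2.imwrite("pics/w9.png",w[:,:,::-1])
c=s[100:260,150:350].copy();cv2.imwrite("pics/s9.png",c[:,:,::-1].repeat(3,0).repeat(3,1))
```

```text
t 15.9 pos [584.8 -14.9 225.3] F [ 0.05  0.04 -6.4 ] M [ 0.002 -0.021  0.011] open 15.4
shift [  0.5 -49.5  75.3] turn [-0.     0.    -0.006]
(np.float64(51.5), np.float64(389.0), 203.0) (np.float64(51.5), np.float64(389.0), 203.0)
```

View pics/s9.png

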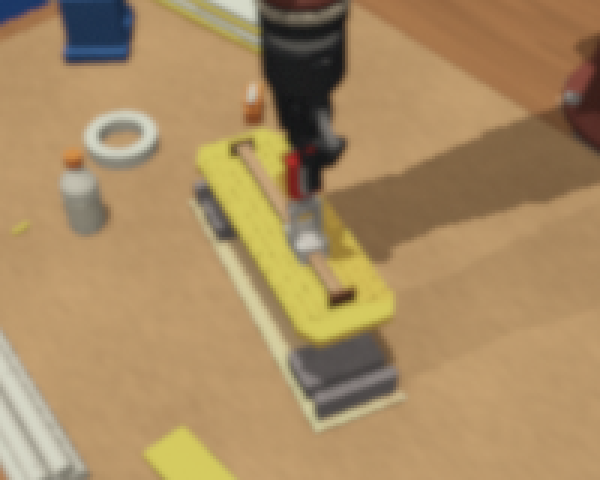

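View pics/w9.png

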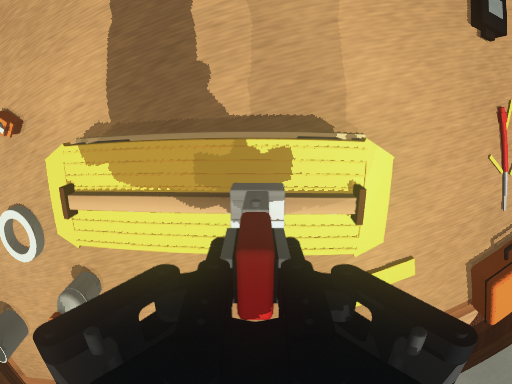

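Run:
```python
from h import *
rd=lambda n:cv2.imread(n)[:,:,::-1].copy()
a=rd("pics/s3.png")[::3,::3];c=rd("pics/s9.png")[::3,::3];w=rd("pics/w9.png")
for B in(((74,43,86,56),(106,92,122,104)),((74,44,85,55),(107,94,120,103))):
  print(tilt(a,c,((75,60,84,68),(106,108,120,121)),B),dark(c,B[0]),dark(c,B[1]))
# absolute: triangulate blocks wrist+scene
P=arm.camera_params("scene");Q=arm.camera_params("wrist");pts=[]
for sb,wb in(((74,43,86,56),(56,178,80,222)),((106,92,122,104),(350,178,372,226))):
  q=dark(w,wb);p=dark(c,sb)+[150,100];X,e=tri([ray(P,*p),raydev(Q,*q)]);print(q.round(1),X.round(1),np.round(e,1));pts.append(X)
d=pts[1]-pts[0];print(np.linalg.norm(d),"slope",d[2]/np.linalg.norm(d))
```

```text
(array([ 2.7, 68.3, 76.7]), 'slope', np.float64(0.034), array([-0.09,  0.01,  0.06,  0.  ])) [78.51838235 49.00735294] [113.47122507  98.84729345]
(array([ 2.7, 68.3, 76.7]), 'slope', np.float64(0.034), array([-0.09,  0.01,  0.06,  0.  ])) [78.51838235 49.00735294] [113.47122507  98.84729345]
[ 67.8 199. ] [ 537.2 -191.7  113.6] [1.7 1.7]
[357.7 202.4] [608.3  62.9 130.7] [0.1 0.1]
264.9026053774579 slope 0.06428927720807204
```

Run:
```python
from h import *
rd=lambda n:cv2.imread(n)[:,:,::-1].copy()
P=arm.camera_params("scene");T0=arm.get_obs()["eef_pos"]
def ab(sn,wn,tcp,sb,wb):
  Q=arm.camera_params("wrist");T=np.array(Q["world_from_camera"]).copy();T[:3,3]+=np.array(tcp)-T0;Q["world_from_camera"]=T
  c=rd(f"pics/{sn}.png")[::3,::3];w=rd(f"pics/{wn}.png");pts=[]
  for s,b in zip(sb,wb):
    X,e=tri([ray(P,*(dark(c,s)+[150,100])),raydev(Q,*dark(w,b))]);pts.append(X)
  d=pts[1]-pts[0];print(sn,np.round(pts,1).tolist(),np.linalg.norm(d).round(1),"slope",(d[2]/np.linalg.norm(d)).round(3))
ab("s3","w3",[571,-61.6,153],((75,60,84,68),(106,108,120,121)),((95,178,116,226),(396,178,418,226)))
ab("s6","w6",[582.7,-21.6,177.1],((72,50,84,64),(106,104,120,116)),((50,178,74,228),(346,178,370,226)))
ab("s8","w8",[584.8,-14.9,177.3],((72,50,84,64),(106,104,120,116)),((56,178,80,222),(350,178,372,226)))
ab("s9","w9",T0,((74,43,86,56),(106,92,122,104)),((56,178,80,222),(350,178,372,226)))
```

```text
s3 [[537.6, -192.8, 46.2], [607.9, 61.3, 55.2]] 263.8 slope 0.034
s6 [[535.4, -196.1, 80.3], [606.6, 57.7, 75.0]] 263.6 slope -0.02
s8 [[537.2, -193.0, 64.1], [608.5, 62.9, 82.3]] 266.3 slope 0.068
s9 [[537.2, -191.7, 113.6], [608.3, 62.9, 130.7]] 264.9 slope 0.064
```

The method reads +0.034 with the wing resting level, so subtracting that offset from its 0.064 here gives about 0.03 rad. This matches the other estimate. The wing is still, since repeated wrist frames show identical ends, so I hand in.

```bash
python3 -c "
from station import arm
print(arm.job_done())"
```

```text
the job is handed in; nothing more can be done
None
```

I gripped the red handle, slid the hanger from its parked end to about +47 mm, and lifted the wing. I handed in with the arm still holding it up. Two test lifts narrowed the position: at 0 mm the +x end stayed on the cradle, and at about +43 mm the wing tipped about -0.055 rad.

**Last checks**
- **Height:** the rail ends are 68 mm and 77 mm above rest, so the wing's middle is about 72 mm up. The cradle looks clear in the pictures.
- **Slope:** about +0.03 rad with the -x end lower; the limit is 0.10.
- **Load and grip:** the wrist carries 5.6–6.4 N, roughly the whole wing, and the fingers are 15.4 mm apart on the 16 mm handle.
- **Steadiness:** two wrist pictures 0.1 s apart show the wing ends in the same place.
- **Other things on the bench:** the ones visible in the last pictures look undisturbed. I did not measure their positions.

**One disagreement:** absolute triangulation from the wrist and scene cameras gave 0.064 rad. The same method read 0.034 rad with the wing at rest on the cradle, so I took that as its offset, which leaves about 0.03 rad.

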